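# Seat the burr in the coffee grinder

### The job

Lift the coffee grinder's burr out of its steel cup by its handle and put it back into the grinder: lower it into the round opening, then turn it under light pressure until the key under it drops into the drive coupling, and leave it fully home with its flange flat on the rim. Be gentle: do not force the burr down onto the coupling, stop turning once it has dropped in, let it settle home rather than ramming it down, and leave the mug and the screw tray where they are.

Things in the scene. Friction and masses are not known exactly. Their poses are not given: they have to be found in the camera images.
- burr: Loose steel burr, 95 to 170 g, hanging upright by its flange in the steel cup, turned up to 65 degrees. Origin at its lowest point, z up its axis. Bar key at z 0 to 12 mm (30 mm long along its y, crosswise to the handle, 5 mm thick), cone of 30 mm diameter widening to 40 mm at z 22 mm, ribbed 40 mm collar to z 44 mm, 62 mm flange to z 49 mm, handle above.
- burr_handle (a point): Grasp point in the burr's handle, on its axis, 74 mm above the burr's origin (25 mm above the flange's upper face); axes as the burr's. The handle is an upright flat black grip, 36 mm long along x, 12 mm thick along y, from 49 to 84 mm above the burr's origin.
- burr_seat (a point): Centre of the underside of the burr's flange, 44 mm above the burr's origin; it lies on grinder_rim when the burr is fully home.
- cup: Steel dosing cup, fixed to the desk: 58 mm across, 62 mm tall, 52 mm inside; origin at the centre of its underside. The burr's flange rests on its rim.
- grinder: Low round black coffee grinder, fixed to the desk: 116 mm across, 105 mm tall, origin at the centre of its underside, z up, its spout towards -x. In its top, inside an aluminium ring 80 mm across, is an upright bore of 42 mm diameter with the sprung drive coupling in it. It takes no more than 30 N from the burr, down and in turning taken together.
- grinder_rim (a point): Centre of the bore's mouth, level with the rim, 105 mm above the desk; axes as the grinder's. A burr out of line stands on the coupling with its flange 9 mm above the rim; in line (within about 4 degrees) its key drops 9 mm into the slot and the flange meets the rim. Just dropped in, the key lies at the near edge of that play: some 3 degrees more frees it.
- coupling_top (a point): Centre of the coupling's top, 35 mm below the rim; axes are the grinder's, not the slot's. Two steel teeth, 30 mm long, leave a straight slot 7 mm wide, stopped at an unknown angle up to 49 degrees either way from the grinder's y axis. It springs straight down up to 6 mm (2 N at touch, 6 N at the bottom), then is solid. A brake holds it from turning (0.6 N m).
- mug: Two-tone mug, 101 mm tall, 78 mm across without its handle; a bystander. Origin at the centre of its underside.
- screw_tray: Round shallow steel tray, 97 mm across, 16 mm tall; a bystander. Origin at the centre of its underside.
Not all that is in view belongs to the job. Leave any yellow look-alike of the burr alone. Leave any pink look-alike of the cup alone.

How it is judged:
On the way, in this order (a step that is already met when the one before it is completed fails the run):
1. the burr is lifted clear of the cup (distance between burr and cup above 0.085 m), for 0.1 s.
2. the burr's lower end is in the grinder's bore (horizontal distance between burr and grinder_rim below 0.006 m and z of burr in the frame of grinder_rim below -0.02 m), for 0.1 s.
At the end, for the whole second after the job is handed in: The burr is fully home in the grinder: flange within 1.5 mm of the rim in height and 3 mm of the bore's centre, upright within 3 degrees, at rest and released (horizontal distance between burr_seat and grinder_rim below 0.003 m and z of burr_seat in the frame of grinder_rim below 0.0015 m and angle between burr's own z axis and vertical below 0.05 rad and linear speed of burr below 0.02 m/s and contact force between burr and the fingers below 0.1 N); the robot touches nothing.
It fails at once if the burr and the grinder (coupling included) press on each other with more than 30 N, all their contacts added up (contact force between burr and grinder above 30 N).
It fails at once if the mug is pushed more than 30 mm from its place (distance of mug from where it was at the start of the episode above 0.03 m).
It fails at once if the screw tray is pushed more than 30 mm from its place (distance of screw_tray from where it was at the start of the episode above 0.03 m).
It also fails if it takes over 67 s, if anything falls off the work surface, if the arm or the gripper's body presses on something with over 40 N, if the wrist force passes 120 N, or if a joint passes its speed limit or range.

### The arm

A 7-joint arm with a two-finger parallel gripper is mounted at the origin on a cart in front of the work surface, level with it; the furniture and walls round the work are solid. World frame = base frame: x ahead of the robot, y to its left, z up, the work surface at z = 0. Lengths are in m, angles in rad, forces in N, time in s.
With the tool pointing down it reaches from about 0.35 to 0.9 m from the base axis. Payload 7.2 kg.
Tool frame: the origin (TCP) lies on the centre line of the jaws, within the pads' length; the fingertips stand 14 mm ahead of it and the grasp point (between the pads) lies 5 mm behind it (r.tip_extent is the z of the fingertips in the tool frame, in m); z points along the fingers, y is the line along which they close (so a half turn about z gives the same grasp; the last joint's range is limited). The gripper opens to 88 mm and grips with 3 to 60 N. Pads are 20 mm wide; open, the fingers measure 115 mm over their backs; the gripper's body (75 mm by 178 mm) begins 61 mm behind the grasp point.
Start: joints at [1.1, 0.411, -0.013, 1.596, 0.006, 1.134, -0.082], TCP at [0.245, -0.575, 0.237] pointing down, gripper open.
Joint ranges: [-2.95, 2.95], [-0.29, 1.99], [-1.47, 1.44], [0.14, 2.54], [-1.03, 4.17], [0.13, 1.85], [-2.86, 2.86]. Speed limits (rad/s): [2.39, 2.39, 3.01, 3.01, 3.14, 3.14, 3.14].

### API

Orientations are given as [roll, pitch, yaw] about the fixed x, y, z axes, in that order (R = Rz(yaw) Ry(pitch) Rx(roll)).
In Python, from cell import r gives the robot as it stands.
- The arm moves only by the tool arm_command, never from a script. Its arguments are lists of equal length, an entry for each row: "xyz": the shift along the tool's x, y, z in mm, a list of three; "dr": the turn, a rotation vector about the tool's x, y, z in rad, a list of three; "hand": the closure, from -1 (fully open) to 1 (shut), so that 0 is half open. A call has 1 to 5 rows; each row is the pose to reach, as a shift and turn from the pose commanded when the call began, along the tool's axes at that moment; what a row does not reach only later rows make up. A row lasts 1/8 s, in which the tool goes at most 62.5 mm and 10.7 degrees, less where a joint would pass 70% of its speed; a pose out of reach is approached as far as the arm can. A call with a gripper value outside its range is refused whole. The fingers move at their own pace and stop on an object; "newtons" is the grip in N (left out, the last holds). Time passes only in rows, so rows that repeat a pose let the fingers close. It gives the time, the measured TCP pose, the force, the opening and the grip force at its end, in the units of the state.
- r.sense(): the state, without advancing time (a new reading comes with each control period).
- r.get_image(name): name is "scene" or "top" or "wrist"; returns a dict with "img" (400x640x3 uint8, red, green, blue), "z_map" (400x640 float32, m along the optical axis (not along the pixel's ray), 0 where there is no reading), "fovy" (degrees; the focal length in pixels is half the picture's height over the tangent of half this angle, whatever the lens; pixels are square), "cx", "cy" (the principal point, pixels), "extrinsics" (4x4, takes a point from world to camera coordinates); the wrist camera has in their place "tool_from_camera" (4x4, takes a point from camera to tool coordinates, whose origin is the TCP and whose axes are the flange's). Camera axes: x right, y up, looking along -z (the intrinsics and any distortion apply to the point x, -y, -z); pixel columns grow to the right and rows downward; lengths in m; the calibration is good to about 2 mm. A picture is of the moment at which its call begins: read the wrist's pose just before it.
- r.sign_off(): hands the job in; it is judged then, once.
The state is a dict: "t": time; "joint_positions": joint angles; "dq": joint speeds; "joint_efforts": joint torques, N m; "ee_pos": TCP position; "orientation": TCP orientation; "ft_force": force on the tool from outside, world axes, zero at the start; "ft_torque": the same for the moment, N m; "opening": finger opening in m; "finger_force": force on a finger pad.
Only numpy, scipy, OpenCV 4.12 (cv2) and the standard library are available. Lean on these libraries where they do the work, as an engineer would, in place of code of your own. Each camera call takes 0.05 s, during which the arm holds its last target. There are 200 camera calls.

## Working session

There is one attempt and no reset: what is moved stays moved. The work goes in short steps, Python scripts to look and compute and a tool call to move; the robot and the scene stay as the last step left them, time stands still between calls to the robot, and variables do not carry over. Pictures are saved under pics/ and viewed, at most 10 in all, crops included, and the job is handed in when it is done.

Besides the shell and the picture viewer there is one more tool, called after ">>>" by a JSON object that holds its "name" and its "arguments". arm_command: Moves the arm, as the interface text tells. Its arguments: {"type":"object","properties":{"xyz":{"type":"array"},"dr":{"type":"array"},"hand":{"type":"array"},"newtons":{"type":"number"}},"required":["xyz","dr","hand"]}

```bash
ls; mkdir -p pics
cat > h.py <<'E'
import numpy as np, cv2
from cell import r
from scipy.spatial.transform import Rotation as R
def cam(name):
    s=r.sense(); d=r.get_image(name)
    f=200/np.tan(np.radians(d['fovy'])/2)
    if 'extrinsics' in d: W=np.linalg.inv(np.array(d['extrinsics']))
    else:
        T=np.eye(4); T[:3,:3]=R.from_euler('xyz',s['orientation']).as_matrix(); T[:3,3]=s['ee_pos']
        W=T@np.array(d['tool_from_camera'])
    return d,f,W
def pts(d,f,W):
    v,u=np.mgrid[0:400,0:640]; z=d['z_map']
    P=np.stack([(u-d['cx'])/f*z,-(v-d['cy'])/f*z,-z],-1)
    return P@W[:3,:3].T+W[:3,3]
def ray(d,f,W,u,v,h):
    q=W[:3,:3]@np.array([(u-d['cx'])/f,-(v-d['cy'])/f,-1]); o=W[:3,3]
    return o+q*(h-o[2])/q[2]
E
python3 - <<'E'
from h import *
ims=[]
for n in ('scene','top'):
    d,f,W=cam(n); print(n,{k:(v if np.ndim(v)<1 else '') for k,v in d.items()},W[:3,3].round(3),f)
    cv2.imwrite(f'pics/{n}.png',d['img'][...,::-1])
    np.savez(f'{n}.npz',P=pts(d,f,W),img=d['img'])
s=r.sense();print(s)
E
```

```text
pics
scene {'img': '', 'z_map': '', 'fovy': 48.816297071303104, 'cx': 319.764983407, 'cy': 197.6294655543476, 'extrinsics': ''} [-0.068  0.56   0.504] 440.7309312812031
top {'img': '', 'z_map': '', 'fovy': 43.99403874954137, 'cx': 317.1374426291046, 'cy': 197.5030511981159, 'extrinsics': ''} [0.371 0.067 1.043] 495.0915221635472
{'t': 0.1, 'joint_positions': array([ 1.09977703,  0.41176501, -0.01273624,  1.59691464,  0.00558576,
        1.13431095, -0.08220059]), 'dq': array([ 0.00080616, -0.00396076, -0.00035162, -0.00418475, -0.0002004 ,
        0.00101024,  0.00118897]), 'joint_efforts': array([ 3.12684060e-03, -5.89097464e+01,  6.44271299e-01, -2.91713852e+01,
       -5.36631094e-02,  1.44068169e-02,  2.59510080e-05]), 'ee_pos': array([ 0.24482959, -0.57459821,  0.23594595]), 'orientation': array([-3.14023197e+00,  7.35233009e-05,  4.02858914e-01]), 'ft_force': array([ 0.37712278, -0.14150274,  0.2428374 ]), 'ft_torque': array([-0.04603824, -0.00837696, -0.00037033]), 'finger_force': 0.0, 'opening': 0.08819278932826674}
```

View pics/top.png

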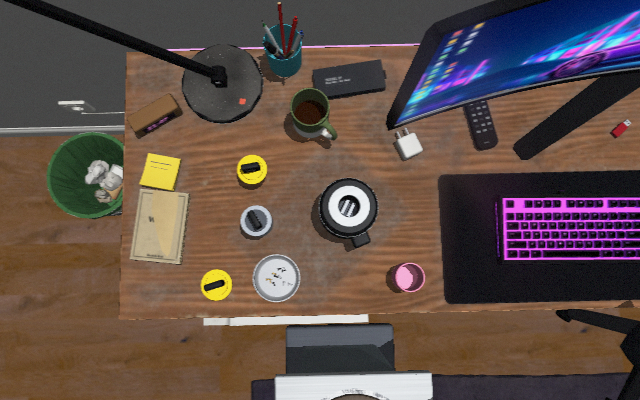

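View pics/scene.png

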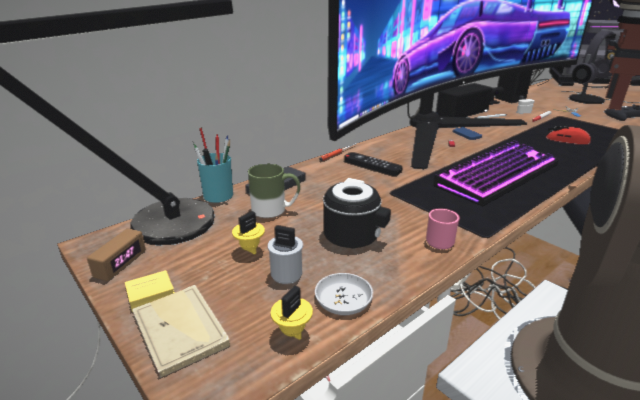

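The top view shows the burr in its cup at about (256,221), the grinder ring at (348,207) with its slotted coupling, the mug at (311,112) and the tray at (276,278). The scene view shows the same layout, with yellow decoys on either side of the cup.

Run:
```python
from h import *
z=np.load('top.npz');P,img=z['P'],z['img'];H=P[...,2]
hsv=cv2.cvtColor(img,cv2.COLOR_RGB2HSV)
d,f,W=cam('top')
def show(nm,m,h):
    m=m.astype(np.uint8); n,l,st,c=cv2.connectedComponentsWithStats(m)
    for i in range(1,n):
        if st[i,4]>40:
            cs,_=cv2.findContours((l==i).astype(np.uint8),0,1); k=max(cs,key=cv2.contourArea)
            (cx,cy),rr=cv2.minEnclosingCircle(k); 
            box=cv2.minAreaRect(k); b=np.array([ray(d,f,W,*q,h)[:2] for q in cv2.boxPoints(box)])
            p=ray(d,f,W,*box[0],h); e=[b[1]-b[0],b[2]-b[1]]; L=max(e,key=np.linalg.norm); 
            print(nm,np.round([cx,cy,rr],1),p.round(4),'sizes',[round(np.linalg.norm(x),4) for x in e],'ang',np.degrees(np.arctan2(L[1],L[0])).round(1),'medz',np.median(H[l==i]).round(4))
roi=np.zeros(H.shape,bool); roi[195:250,230:285]=1
V=hsv[...,2];S=hsv[...,1]
show('handle top',roi&(H>0.09)&(H<.12),.102)
show('flange',roi&(H>0.058)&(H<.12),.067)
roi[:]=0; roi[170:250,310:390]=1
show('ring',roi&(H>0.095)&(V>150)&(S<60),.105)
show('hole',roi&(H<0.09)&(np.hypot(*(np.indices(H.shape)-np.array([207,348])[:,None,None]))<16),.105)
show('body',roi&(H>0.09),.105)
roi[:]=0; roi[60:150,280:350]=1; show('mug',roi&(H>.085),.101)
c=img[190:225,330:366][...,::-1]; c2=img[200:240,235:280][...,::-1]
cv2.imwrite('pics/c.png',np.hstack([cv2.resize(c,(400,400),interpolation=2),cv2.resize(c2,(400,400),interpolation=2)]))
```

```text
handle top [254.2 218.9   9.4] [0.4596 0.1847 0.102 ] sizes [np.float64(0.0124), np.float64(0.0364)] ang -149.8 medz 0.1017
flange [256.  220.4  15.6] [0.4607 0.1854 0.067 ] sizes [np.float64(0.0596), np.float64(0.0595)] ang -91.4 medz 0.0688
ring [348.6 205.7  20.8] [0.4802 0.0037 0.105 ] sizes [np.float64(0.0764), np.float64(0.0771)] ang -137.0 medz 0.1051
hole [348.6 206.3  10.7] [0.4797 0.0032 0.105 ] sizes [np.float64(0.0383), np.float64(0.0384)] ang 178.0 medz 0.0556
body [348.5 207.4  29.6] [0.4784 0.0044 0.105 ] sizes [np.float64(0.1105), np.float64(0.1106)] ang -118.4 medz 0.1008
mug [314.7 112.7  27.4] [0.6675 0.0716 0.101 ] sizes [np.float64(0.0782), np.float64(0.1013)] ang -169.9 medz 0.0966
```

View pics/c.png

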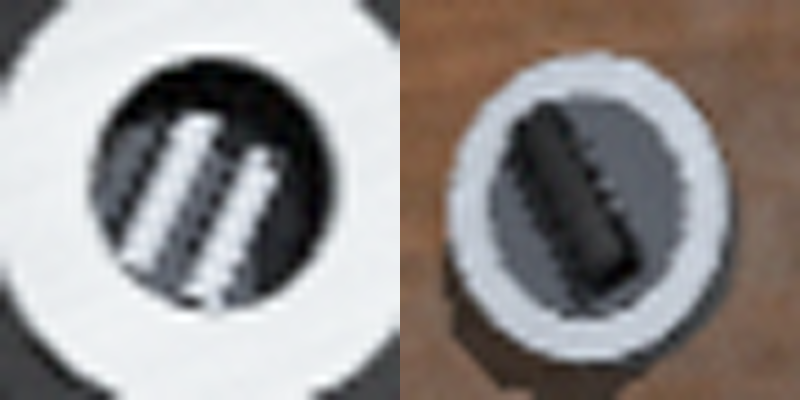

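The crop shows the slot between the bright teeth running up and slightly right, at a world angle of about -22°. The handle is at about +30°. I'll go over the grinder for a wrist look first.

>>> {"name": "arm_command", "arguments": {"xyz": [[20,-20,-5],[55,-55,-10],[90,-90,-15],[125,-125,-18],[160,-160,-20]], "dr": [[0,0,0],[0,0,0],[0,0,0],[0,0,0],[0,0,0]], "hand": [-1,-1,-1,-1,-1]}}

```text
t: 0.78
ee_pos: [0.3299, -0.3635, 0.2567]
orientation: [3.141, -0.0, 0.403]
ft_force: [1.0, -0.2, 0.9]
opening: 0.0881
finger_force: 0.0
```

>>> {"name": "arm_command", "arguments": {"xyz": [[35,-35,0],[70,-70,-5],[105,-105,-10],[140,-140,-15],[170,-170,-20]], "dr": [[0,0,0],[0,0,0],[0,0,0],[0,0,0],[0,0,0]], "hand": [-1,-1,-1,-1,-1]}}

```text
t: 1.4
ee_pos: [0.4195, -0.1402, 0.2768]
orientation: [3.141, -0.0, 0.404]
ft_force: [1.1, -0.7, 0.1]
opening: 0.0879
finger_force: 0.0
```

>>> {"name": "arm_command", "arguments": {"xyz": [[30,-30,0],[60,-60,0],[90,-90,0],[113,-111,0],[113,-111,0]], "dr": [[0,0,0],[0,0,0],[0,0,0],[0,0,0],[0,0,0]], "hand": [-1,-1,-1,-1,-1]}}

```text
t: 2.02
ee_pos: [0.48, 0.0067, 0.2764]
orientation: [-3.141, -0.0, 0.407]
ft_force: [0.8, -1.0, -0.6]
opening: 0.0876
finger_force: 0.0
```

Run:
```python
from h import *
d,f,W=cam('wrist'); print(f,W.round(3),r.sense()['t'],r.sense()['ee_pos'])
cv2.imwrite('pics/w1.png',d['img'][...,::-1])
np.savez('w1.npz',P=pts(d,f,W),img=d['img'],W=W,f=f,cx=d['cx'],cy=d['cy'])
```

```text
288.85284877502056 [[ 0.396  0.879  0.265  0.552]
 [-0.918  0.38   0.114  0.038]
 [-0.001 -0.289  0.957  0.425]
 [ 0.     0.     0.     1.   ]] 2.075 [0.47954962 0.00503023 0.27631235]
```

View pics/w1.png

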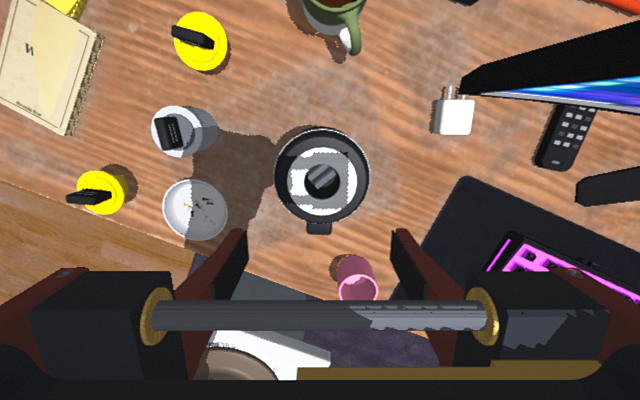

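The wrist view shows the grinder at (322,178) with the slot clear inside the bore, and the cup and burr at (175,132).

Run:
```python
from h import *
def fit(nm,P,img,d,f,W,gc,bc):
    H=P[...,2]; V=img.max(2)
    idx=np.indices(H.shape)
    # teeth points by depth
    xy=P[...,:2]; c0=np.array([.4797,.0035])
    g=np.linalg.norm(xy-c0,axis=-1)
    m=(H>.060)&(H<.078)&(g<.024)
    n,l,st,c=cv2.connectedComponentsWithStats(m.astype(np.uint8))
    print(nm,'teeth px',m.sum(),'medz',np.median(H[m]).round(4) if m.any() else 0)
    for i in range(1,n):
        if st[i,4]<12: continue
        q=xy[l==i]; mu=q.mean(0); u,s,vt=np.linalg.svd(q-mu); a=np.degrees(np.arctan2(vt[0,1],vt[0,0]))
        e=(q-mu)@vt.T; print('  tooth',st[i,4],mu.round(4),'ang',a.round(1)%180,'ext',np.ptp(e,axis=0).round(4))
    m=(H>.100)&(H<.110)&(g<.07)&(V>100)
    k=cv2.morphologyEx(m.astype(np.uint8),cv2.MORPH_CLOSE,np.ones((3,3)))
    cs,hier=cv2.findContours(k,cv2.RETR_CCOMP,1)
    for cc,hh in zip(cs,hier[0]):
        if len(cc)>15:
            q=np.array([ray(d,f,W,*p[0],.105)[:2] for p in cc],np.float32)
            (x,y),rad=cv2.minEnclosingCircle(q); A=np.c_[2*q,np.ones(len(q))]; s=np.linalg.lstsq(A,(q**2).sum(1),rcond=None)[0]
            print('  ','hole' if hh[3]>=0 else 'outer','enc',round(x,4),round(y,4),round(rad,4),'ls',s[:2].round(4),np.sqrt(s[2]+s[0]**2+s[1]**2).round(4))
    b0=np.array([.4605,.185]); g=np.linalg.norm(xy-b0,axis=-1)
    m=(H>.096)&(H<.108)&(g<.03)
    q=xy[m].astype(np.float32)*1000; (c,sz,a)=cv2.minAreaRect(q); mu=q.mean(0);vt=np.linalg.svd(q-mu,full_matrices=False)[2]
    print('  handle n',m.sum(),np.round(c,1),np.round(sz,1),a,'pca',np.degrees(np.arctan2(vt[0,1],vt[0,0])).round(1)%180,'z',np.median(H[m]).round(4))
for n in ('top','wrist'):
    if n=='top': d,f,W=cam('top'); 
    else:
        z=np.load('w1.npz'); d={'cx':float(z['cx']),'cy':float(z['cy'])};f=float(z['f']);W=z['W']
    z=np.load({'top':'top','wrist':'w1'}[n]+'.npz')
    fit(n,z['P'],z['img'],d,f,W,None,None)
z=np.load('w1.npz');cv2.imwrite('pics/c2.png',cv2.resize(z['img'][150:206,294:350][...,::-1],(500,500),interpolation=2))
```

```text
top teeth px 127 medz 0.0703
  tooth 76 [ 0.4836 -0.003 ] ang 171.7 ext [0.0379 0.0351]
  tooth 48 [0.4837 0.0089] ang 152.2 ext [0.0298 0.0054]
   outer enc 0.4805 0.0039 0.0403 ls [0.4804 0.0034] 0.0389
   hole enc 0.4805 0.0033 0.0227 ls [0.4805 0.0032] 0.0217
  handle n 118 [460.2 185.5] [35.4 12. ] 30.219768524169922 pca 30.300003 z 0.1018
wrist teeth px 428 medz 0.0704
  tooth 137 [0.4838 0.0112] ang 151.0 ext [0.0293 0.0071]
  tooth 290 [ 0.4731 -0.0019] ang 142.8 ext [0.0394 0.0273]
   outer enc 0.4815 0.0037 0.0406 ls [0.4816 0.004 ] 0.0395
   hole enc 0.4816 0.0044 0.022 ls [0.4816 0.0043] 0.0212
   outer enc 0.5271 -0.0042 0.0097 ls [ 0.526  -0.0041] 0.006
  handle n 409 [461.  186.2] [35.8 12.2] 29.934837341308594 pca 30.199997 z 0.1021
```

View pics/c2.png

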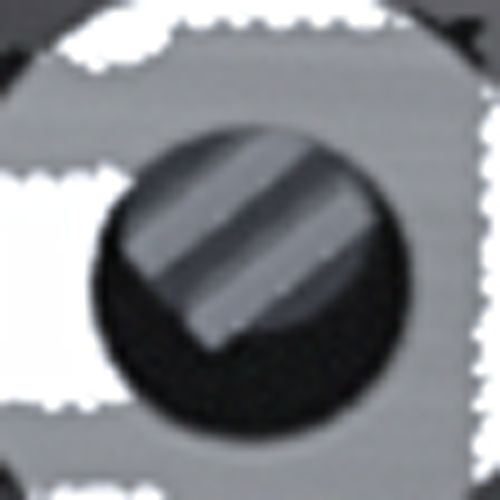

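>>> {"name": "arm_command", "arguments": {"xyz": [[10,-30,0],[22,-70,10],[36,-115,30],[54,-174,60],[54,-174,90]], "dr": [[0,0,0],[0,0,-0.06],[0,0,-0.12],[0,0,-0.12],[0,0,-0.12]], "hand": [-1,-1,-1,-1,-1]}}

```text
t: 2.75
ee_pos: [0.4606, 0.1884, 0.1865]
orientation: [-3.141, -0.002, 0.526]
ft_force: [0.5, -0.5, -0.2]
opening: 0.0878
finger_force: 0.0
```

>>> {"name": "arm_command", "arguments": {"xyz": [[0,0,0],[0,0,0]], "dr": [[0,0,0],[0,0,0]], "hand": [-1,-1]}}

```text
t: 3.0
ee_pos: [0.4619, 0.1842, 0.1875]
orientation: [3.141, -0.0, 0.521]
ft_force: [-0.2, 0.8, 0.1]
opening: 0.0876
finger_force: 0.0
```

Run:
```python
from h import *
d,f,W=cam('wrist'); s=r.sense(); print(s['t'],s['ee_pos'],s['orientation'])
P=pts(d,f,W); H=P[...,2]; g=np.linalg.norm(P[...,:2]-[.4605,.186],axis=-1)
m=(H>.096)&(H<.108)&(g<.03); q=P[...,:2][m].astype(np.float32)*1000; print(m.sum(),cv2.minAreaRect(q),np.median(H[m]))
t=cv2.minAreaRect(q)[0]; 
for c in [t]:
    M=R.from_euler('xyz',s['orientation']).as_matrix(); print('tool shift',M.T@(np.array([*c,92-5])-1000*s['ee_pos']))
```

```text
3.05 [0.46219249 0.18438599 0.1878906 ] [ 3.14063428e+00 -1.44001831e-03  5.20333325e-01]
553 ((461.39593505859375, 187.23593139648438), (34.969947814941406, 11.35860824584961), 29.931663513183594) 0.10236249330776359
tool shift [  0.58048087  -2.96547592 100.88874577]
```

>>> {"name": "arm_command", "arguments": {"xyz": [[0,-2,25],[0,-2,60],[0,-2,85],[0,-2,98],[0,-2,101]], "dr": [[0,0,0],[0,0,0],[0,0,0],[0,0,0],[0,0,0]], "hand": [-1,-1,-1,-1,-1]}}

```text
t: 3.68
ee_pos: [0.4607, 0.1869, 0.0859]
orientation: [3.141, -0.0, 0.522]
ft_force: [0.2, 0.4, -0.4]
opening: 0.088
finger_force: 0.0
```

>>> {"name": "arm_command", "arguments": {"xyz": [[0,0,0],[0,0,0],[0,0,0],[0,0,0],[0,0,0]], "dr": [[0,0,0],[0,0,0],[0,0,0],[0,0,0],[0,0,0]], "hand": [0.2,0.5,1,1,1], "newtons": 25}}

```text
t: 4.3
ee_pos: [0.4601, 0.1874, 0.0857]
orientation: [3.142, -0.0, 0.523]
ft_force: [-1.0, 0.3, 0.2]
opening: 0.0411
finger_force: 0.0
```

>>> {"name": "arm_command", "arguments": {"xyz": [[0,0,0],[0,0,0],[0,0,0]], "dr": [[0,0,0],[0,0,0],[0,0,0]], "hand": [1,1,1]}}

```text
t: 4.68
ee_pos: [0.4601, 0.1873, 0.0856]
orientation: [3.142, 0.0, 0.523]
ft_force: [-0.2, 0.0, 0.2]
opening: 0.0119
finger_force: 25.0
```

>>> {"name": "arm_command", "arguments": {"xyz": [[0,0,-10],[0,0,-35],[0,0,-70],[0,0,-105],[0,0,-140]], "dr": [[0,0,0],[0,0,0],[0,0,0],[0,0,0],[0,0,0]], "hand": [1,1,1,1,1]}}

```text
t: 5.3
ee_pos: [0.4598, 0.1873, 0.2273]
orientation: [-3.142, -0.0, 0.523]
ft_force: [0.6, 0.8, -1.2]
opening: 0.0123
finger_force: 25.0
```

>>> {"name": "arm_command", "arguments": {"xyz": [[0,0,0],[0,0,0]], "dr": [[0,0,0],[0,0,0]], "hand": [1,1]}}

```text
t: 5.55
ee_pos: [0.4597, 0.187, 0.2251]
orientation: [3.141, 0.001, 0.523]
ft_force: [-0.6, -1.0, -1.0]
opening: 0.0117
finger_force: 25.0
```

Run:
```python
from h import *
s=r.sense(); print(s)
# handle centre relative to tool, from wrist and top
M=R.from_euler('xyz',s['orientation']).as_matrix()
d,f,W=cam('wrist'); P=pts(d,f,W); T=(P-s['ee_pos'])@M*1000
V=d['img'].max(2)
m=(abs(T[...,0])<45)&(abs(T[...,1])<45)&(T[...,2]>12)&(T[...,2]<80); print('wrist pts',m.sum(), np.percentile(T[m],[2,50,98],axis=0).round(1) if m.any() else '')
cv2.imwrite('pics/w2.png',d['img'][...,::-1])
d,f,W=cam('top'); cv2.imwrite('pics/t2.png',d['img'][...,::-1])
```

```text
{'t': 5.55, 'joint_positions': array([ 0.03536038,  0.2632712 , -0.61427901,  1.88401527,  0.17415499,
        1.04822695, -1.69832381]), 'dq': array([-0.00339035,  0.01862251,  0.00443445,  0.01174847,  0.00122785,
       -0.00059536, -0.00034855]), 'joint_efforts': array([-2.47456605e-02, -4.41010809e+01, -4.51511174e+00, -2.90110087e+01,
       -2.45375256e-02, -8.09506117e-02,  1.81621296e-02]), 'ee_pos': array([0.45965389, 0.18696081, 0.22512211]), 'orientation': array([3.14140259e+00, 8.09296030e-04, 5.22686687e-01]), 'ft_force': array([-0.58444456, -1.03673   , -0.97743926]), 'ft_torque': array([-0.01286961,  0.00777223,  0.00148221]), 'finger_force': 24.99977946281433, 'opening': 0.011713755040794839}
wrist pts 3622 [[-12.3 -28.7  14.6]
 [ 14.1   0.1  17.6]
 [ 30.1  28.2  19.6]]
```

View pics/w2.png

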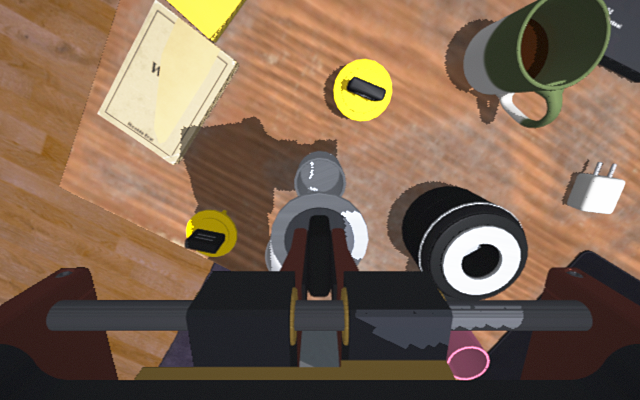

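Burr is held upright, its flange centred on the jaws (centre at about 320,235). The bore corrected for the observed camera offset is at (0.4806, 0.0048); the slot is at about 151°, so I turn the burr +31°.

>>> {"name": "arm_command", "arguments": {"xyz": [[-10,22,0],[-25,58,0],[-42,97,0],[-58,135,0],[-73,168,0]], "dr": [[0,0,-0.08],[0,0,-0.18],[0,0,-0.3],[0,0,-0.42],[0,0,-0.54]], "hand": [1,1,1,1,1]}}

```text
t: 6.28
ee_pos: [0.4802, 0.0037, 0.2245]
orientation: [-3.14, 0.001, 1.066]
ft_force: [0.6, 0.4, -1.3]
opening: 0.0122
finger_force: 25.0
```

>>> {"name": "arm_command", "arguments": {"xyz": [[0,0,0],[0,0,0],[0,0,0],[0,0,0]], "dr": [[0,0,0],[0,0,0],[0,0,0],[0,0,0]], "hand": [1,1,1,1]}}

```text
t: 6.78
ee_pos: [0.4807, 0.0064, 0.2256]
orientation: [-3.141, -0.0, 1.064]
ft_force: [0.7, 0.1, -1.6]
opening: 0.0116
finger_force: 25.0
```

Run:
```python
from h import *
s=r.sense(); print(s['t'],s['joint_positions'].round(3),s['ee_pos'],s['orientation'],s['ft_force'],s['ft_torque'])
M=R.from_euler('xyz',s['orientation']).as_matrix()
print('tool shift',M.T@(np.array([480.6,4.8,0])-1000*s['ee_pos']))
d,f,W=cam('wrist'); P=pts(d,f,W); T=(P-s['ee_pos'])@M*1000; H=P[...,2]
for lo,hi,c in ((12,25,'flange'),):
    m=(abs(T[...,0])<45)&(abs(T[...,1])<45)&(T[...,2]>lo)&(T[...,2]<hi)
    q=T[m][:,:2]; a=np.degrees(np.arctan2(q[:,1],q[:,0])).round(-1); rr=np.hypot(*q.T)
    e=np.array([q[a==k][np.argsort(rr[a==k])[-2:]].mean(0) for k in range(-80,81,10) if (a==k).sum()>8 ])
    x=np.linalg.lstsq(np.c_[2*e,np.ones(len(e))],(e**2).sum(1),rcond=None)[0]; print(c,len(e),x[:2],np.sqrt(x[2]+x[0]**2+x[1]**2),np.polyfit(q[:,0],T[m][:,2],1),np.polyfit(q[:,1],T[m][:,2],1))
```

```text
6.775 [ 0.41   0.232 -0.606  1.918  0.152  1.037 -0.768] [0.48069631 0.00638273 0.22559139] [-3.14144565e+00 -1.36933258e-04  1.06425002e+00] [ 0.6684634   0.14588652 -1.60706549] [ 0.01771927  0.02078793 -0.052072  ]
tool shift [ -1.46159595   0.7168283  225.59109266]
flange 17 [ 1.13787215 -0.59414994] 30.41803763713506 [1.13533994e-02 1.71652590e+01] [-2.22845865e-05  1.73080900e+01]
```

Run:
```python
from h import *
from scipy.optimize import least_squares as LS
s=r.sense(); M=R.from_euler('xyz',s['orientation']).as_matrix()
d,f,W=cam('wrist'); P=pts(d,f,W); H=P[...,2]; g=np.linalg.norm(P[...,:2]-[.481,.0045],axis=-1)
def edge(m,c,n=10):
    q=P[...,:2][m]*1000; v=q-c; a=(np.degrees(np.arctan2(v[:,1],v[:,0]))//n); rr=np.hypot(*v.T)
    return np.array([q[a==k][np.argsort(rr[a==k])[-2:]].mean(0) for k in np.unique(a) if (a==k).sum()>8])
m=(H>.102)&(H<.108)&(g<.0425)&(d['img'].max(2)>90)
e=edge(m,np.array([481,4.5]))
v=np.hypot(*(e-[481,4.5]).T); print(np.c_[e,v].round(1)); e=e[v>36]
for rad in (39.2,40): print('ring',LS(lambda c:np.hypot(*(e-c).T)-rad,[481,4.5],loss='soft_l1',f_scale=.5).x)
m=(H>.200)&(H<.216)&(g<.04)
e=edge(m,1000*s['ee_pos'][:2]); v=np.hypot(*(e-1000*s['ee_pos'][:2]).T); print(v.round(1)); e=e[v>27]
for rad in (30.2,31): print('flange',LS(lambda c:np.hypot(*(e-c).T)-rad,[481,4.5],loss='soft_l1',f_scale=.5).x)
print(s['ee_pos'])
```

```text
[[ 5.103e+02 -2.210e+01  3.960e+01]
 [ 5.134e+02 -1.810e+01  3.950e+01]
 [ 5.168e+02 -1.270e+01  3.970e+01]
 [ 5.191e+02 -5.400e+00  3.940e+01]
 [ 5.203e+02 -4.000e-01  3.960e+01]
 [ 5.205e+02  6.800e+00  3.950e+01]
 [ 5.190e+02  1.520e+01  3.950e+01]
 [ 5.176e+02  1.970e+01  3.970e+01]
 [ 5.136e+02  2.710e+01  3.970e+01]
 [ 5.086e+02  3.270e+01  3.940e+01]
 [ 5.053e+02  3.570e+01  3.950e+01]
 [ 4.972e+02  4.030e+01  3.930e+01]
 [ 4.910e+02  4.260e+01  3.940e+01]
 [ 4.850e+02  4.360e+01  3.930e+01]
 [ 4.769e+02  4.350e+01  3.920e+01]
 [ 4.696e+02  4.210e+01  3.930e+01]
 [ 4.660e+02  4.080e+01  3.920e+01]
 [ 4.594e+02  3.720e+01  3.920e+01]
 [ 4.539e+02  3.250e+01  3.900e+01]
 [ 4.507e+02  2.810e+01  3.840e+01]
 [ 4.449e+02  1.860e+01  3.870e+01]
 [ 4.436e+02  1.460e+01  3.870e+01]]
ring [481.43392155   4.55136508]
ring [480.87396481   3.7521696 ]
[30.6 29.7 29.6 29.9 29.8 30.3 30.3 30.4 30.7 30.7 31.  31.1 31.4 31.3
 31.6 31.6 31.6 31.8 31.5 31.7 31.4 31.4 31.3 31.4 30.8 30.8]
flange [480.78989893   7.54740514]
flange [480.41611459   6.8986123 ]
[0.48069105 0.00617343 0.22562532]
```

>>> {"name": "arm_command", "arguments": {"xyz": [[-2.4,1.9,0],[-2.4,1.9,15],[-2.4,1.9,35],[-2.4,1.9,50],[-2.4,1.9,60]], "dr": [[0,0,0],[0,0,0],[0,0,0],[0,0,0],[0,0,0]], "hand": [1,1,1,1,1]}}

```text
t: 7.5
ee_pos: [0.4808, 0.0023, 0.1644]
orientation: [-3.14, 0.0, 1.063]
ft_force: [0.8, -0.2, -1.1]
opening: 0.0114
finger_force: 25.0
```

>>> {"name": "arm_command", "arguments": {"xyz": [[0,0,4],[0,0,8],[0,0,12],[0,0,15],[0,0,15]], "dr": [[0,0,0],[0,0,0],[0,0,0],[0,0,0],[0,0,0]], "hand": [1,1,1,1,1]}}

```text
t: 8.12
ee_pos: [0.4812, 0.0023, 0.1506]
orientation: [-3.141, 0.0, 1.063]
ft_force: [-0.0, -0.3, -2.0]
opening: 0.0115
finger_force: 25.0
```

>>> {"name": "arm_command", "arguments": {"xyz": [[0,0,2],[0,0,4],[0,0,6],[0,0,8],[0,0,8]], "dr": [[0,0,0],[0,0,0],[0,0,0],[0,0,0],[0,0,0]], "hand": [1,1,1,1,1]}}

```text
t: 8.75
ee_pos: [0.4812, 0.0024, 0.1425]
orientation: [-3.141, 0.0, 1.063]
ft_force: [-0.1, 0.2, -2.4]
opening: 0.0118
finger_force: 25.0
```

>>> {"name": "arm_command", "arguments": {"xyz": [[0,0,1],[0,0,2],[0,0,3],[0,0,4],[0,0,4]], "dr": [[0,0,0],[0,0,0],[0,0,0],[0,0,0],[0,0,0]], "hand": [1,1,1,1,1]}}

```text
t: 9.38
ee_pos: [0.4813, 0.0024, 0.1386]
orientation: [-3.142, -0.0, 1.063]
ft_force: [0.8, 1.0, -1.1]
opening: 0.0119
finger_force: 25.0
```

Collar is in the bore freely; contact height is TCP ≈ 0.1377. Continue in small steps.

>>> {"name": "arm_command", "arguments": {"xyz": [[0,0,0.5],[0,0,1],[0,0,1.5],[0,0,2],[0,0,2]], "dr": [[0,0,0],[0,0,0],[0,0,0],[0,0,0],[0,0,0]], "hand": [1,1,1,1,1]}}

```text
t: 10.0
ee_pos: [0.4814, 0.0025, 0.1367]
orientation: [3.141, -0.0, 1.063]
ft_force: [0.1, 1.8, -1.0]
opening: 0.0119
finger_force: 25.0
```

>>> {"name": "arm_command", "arguments": {"xyz": [[0,0,0.5],[0,0,1],[0,0,1],[0,0,1]], "dr": [[0,0,0],[0,0,0],[0,0,0],[0,0,0]], "hand": [1,1,1,1]}}

```text
t: 10.5
ee_pos: [0.4814, 0.0024, 0.1356]
orientation: [3.141, -0.0, 1.063]
ft_force: [1.4, 2.1, -1.0]
opening: 0.0121
finger_force: 25.0
```

```bash
python3 -c "
from h import *
s=r.sense();print(s['t'],s['ee_pos'],s['orientation'],s['ft_force'],s['ft_torque'])"
```

```text
10.5 [0.48138544 0.0023952  0.13564034] [ 3.14142469e+00 -2.45809542e-04  1.06287690e+00] [ 1.42489235  2.0550143  -0.97561684] [ 0.48041219 -0.38770614  0.00993442]
```

>>> {"name": "arm_command", "arguments": {"xyz": [[0.8,-0.1,0.5],[0.8,-0.1,1],[0.8,-0.1,1.5],[0.8,-0.1,2],[0.8,-0.1,2]], "dr": [[0,0,0],[0,0,0],[0,0,0],[0,0,0],[0,0,0]], "hand": [1,1,1,1,1]}}

```text
t: 11.12
ee_pos: [0.4814, 0.0029, 0.1335]
orientation: [-3.141, 0.0, 1.063]
ft_force: [-0.3, 0.0, -2.1]
opening: 0.0119
finger_force: 25.0
```

```bash
python3 -c "
from h import *
s=r.sense();print(s['t'],s['ee_pos'],s['orientation'],s['ft_force'],s['ft_torque'])"
```

```text
11.125 [0.48141862 0.00293282 0.13352643] [-3.14138735e+00  3.10111028e-04  1.06273783e+00] [-0.25178489  0.03069546 -2.13242133] [-0.00821036 -0.05693121  0.05771215]
```

Free at 4 mm below the touch height, so the key is in the slot. Ease down the rest.

>>> {"name": "arm_command", "arguments": {"xyz": [[0,0,0.6],[0,0,1.2],[0,0,1.8],[0,0,2.4],[0,0,3]], "dr": [[0,0,0],[0,0,0],[0,0,0],[0,0,0],[0,0,0]], "hand": [1,1,1,1,1]}}

```text
t: 11.75
ee_pos: [0.4815, 0.0031, 0.1306]
orientation: [-3.142, 0.0, 1.063]
ft_force: [0.6, -0.1, -0.5]
opening: 0.012
finger_force: 25.0
```

>>> {"name": "arm_command", "arguments": {"xyz": [[0,0,0.3],[0,0,0.6],[0,0,0.9],[0,0,1],[0,0,1]], "dr": [[0,0,0],[0,0,0],[0,0,0],[0,0,0],[0,0,0]], "hand": [1,1,1,1,1]}}

```text
t: 12.38
ee_pos: [0.4816, 0.0031, 0.1297]
orientation: [3.141, 0.0, 1.063]
ft_force: [-0.3, -0.0, -0.6]
opening: 0.0115
finger_force: 25.0
```

```bash
python3 -c "
from h import *
s=r.sense();print(s['t'],s['ee_pos'],s['orientation'],s['ft_force'],s['ft_torque'])
M=R.from_euler('xyz',s['orientation']).as_matrix()
d,f,W=cam('wrist');P=pts(d,f,W);T=(P-s['ee_pos'])@M*1000
H=P[...,2];g=np.linalg.norm(P[...,:2]-s['ee_pos'][:2],axis=-1)*1000
k=T[...,0]>10
print('flange z',np.median(H[k&(g<28)&(H>.09)&(H<.12)]),'ring z',np.median(H[k&(g>33)&(g<38)&(H>.09)&(H<.12)]))"
```

```text
12.375 [0.48157324 0.00306754 0.12966034] [3.14149293e+00 1.21094986e-05 1.06283869e+00] [-0.30798902 -0.0086851  -0.61311886] [-0.01638119 -0.0443003   0.01349176]
flange z 0.11266004664035514 ring z 0.10565531930636288
```

>>> {"name": "arm_command", "arguments": {"xyz": [[0,0,0.3],[0,0,0.6],[0,0,0.9],[0,0,1],[0,0,1]], "dr": [[0,0,0],[0,0,0],[0,0,0],[0,0,0],[0,0,0]], "hand": [1,1,1,1,1]}}

```text
t: 13.05
ee_pos: [0.4815, 0.0031, 0.1286]
orientation: [-3.142, 0.0, 1.063]
ft_force: [0.1, -1.1, -1.2]
opening: 0.0121
finger_force: 25.0
```

```bash
python3 -c "
from h import *
s=r.sense();print(s['t'],s['ee_pos'],s['orientation'],s['ft_force'],s['ft_torque'])"
```

```text
13.05 [0.48154635 0.00306349 0.12862064] [-3.14158070e+00  5.18774097e-05  1.06283480e+00] [ 0.13957075 -1.057246   -1.15425116] [-0.04313933 -0.02984979 -0.05654285]
```

>>> {"name": "arm_command", "arguments": {"xyz": [[0,0,0.2],[0,0,0.4],[0,0,0.6],[0,0,0.6]], "dr": [[0,0,0],[0,0,0],[0,0,0],[0,0,0]], "hand": [1,1,1,1]}}

```text
t: 13.55
ee_pos: [0.4816, 0.0031, 0.1285]
orientation: [3.141, 0.0, 1.063]
ft_force: [-2.0, 0.3, 6.8]
opening: 0.0119
finger_force: 25.0
```

>>> {"name": "arm_command", "arguments": {"xyz": [[0,0,0.2],[0,0,0.4],[0,0,0.4],[0,0,0.4]], "dr": [[0,0,0],[0,0,0],[0,0,0],[0,0,0]], "hand": [1,1,1,1]}}

```text
t: 14.05
ee_pos: [0.4816, 0.0031, 0.1285]
orientation: [3.141, 0.0, 1.063]
ft_force: [-4.2, 0.3, 12.0]
opening: 0.0121
finger_force: 25.0
```

```bash
python3 -c "
from h import *
s=r.sense();print(s['t'],s['ee_pos'],s['orientation'],s['ft_force'],s['ft_torque'])
M=R.from_euler('xyz',s['orientation']).as_matrix()
d,f,W=cam('wrist');P=pts(d,f,W);T=(P-s['ee_pos'])@M*1000
H=P[...,2];g=np.linalg.norm(P[...,:2]-s['ee_pos'][:2],axis=-1)*1000
k=T[...,0]>10
print('flange z',np.median(H[k&(g<28)&(H>.09)&(H<.12)]),'ring z',np.median(H[k&(g>33)&(g<38)&(H>.09)&(H<.12)]))"
```

```text
14.05 [0.48156412 0.00308208 0.12851345] [3.14102144e+00 4.03708123e-04 1.06276511e+00] [-4.2181246   0.28914244 11.96916317] [-0.07053002  1.05397234 -0.00987803]
flange z 0.11160019844834461 ring z 0.10565873435286244
```

Rim contact at TCP 0.1285, as predicted for home. I back off the pressure, release, and look.

>>> {"name": "arm_command", "arguments": {"xyz": [[0,0,-0.4],[0,0,-0.8],[0,0,-0.8]], "dr": [[0,0,0],[0,0,0],[0,0,0]], "hand": [1,1,1]}}

```text
t: 14.48
ee_pos: [0.4816, 0.0031, 0.1285]
orientation: [3.142, 0.0, 1.063]
ft_force: [-2.5, -0.2, 4.4]
opening: 0.012
finger_force: 25.0
```

>>> {"name": "arm_command", "arguments": {"xyz": [[0,0,0],[0,0,0],[0,0,0],[0,0,0],[0,0,0]], "dr": [[0,0,0],[0,0,0],[0,0,0],[0,0,0],[0,0,0]], "hand": [0.6,0.4,0.4,0.4,0.4]}}

```text
t: 15.1
ee_pos: [0.4816, 0.0031, 0.1284]
orientation: [-3.142, -0.0, 1.063]
ft_force: [-0.6, -0.1, 0.1]
opening: 0.026
finger_force: 0.0
```

>>> {"name": "arm_command", "arguments": {"xyz": [[0,0,-5],[0,0,-25],[0,0,-60],[0,0,-100],[0,0,-100]], "dr": [[0,0,0],[0,0,0],[0,0,0],[0,0,0],[0,0,0]], "hand": [0.4,0.4,0.4,0.4,0.4]}}

```text
t: 15.72
ee_pos: [0.4833, 0.0034, 0.2315]
orientation: [3.136, -0.002, 1.063]
ft_force: [-0.4, -0.6, -0.1]
opening: 0.026
finger_force: 0.0
```

Run:
```python
from h import *
s=r.sense();print(s['t'],s['ee_pos'],s['opening'])
for n in ('wrist','top'):
    d,f,W=cam(n);P=pts(d,f,W);H=P[...,2];g=np.linalg.norm(P[...,:2]-[.4812,.004],axis=-1)*1000
    if n=='wrist': cv2.imwrite('pics/w3.png',d['img'][...,::-1])
    m=(g<29)&(H>.1)&(H<.118); A=P[m]; c=np.linalg.lstsq(np.c_[A[:,:2]-[.4812,.004],np.ones(len(A))],A[:,2],rcond=None)[0]
    q=(g>33)&(g<38)&(H>.1)&(H<.118)
    print(n,m.sum(),'flange plane',c.round(4),'ring z',np.median(H[q]).round(4))
```

```text
15.725 [0.48327583 0.00335717 0.23148505] 0.02603484381861235
wrist 2069 flange plane [-0.0025 -0.0041  0.1117] ring z 0.1057
top 58 flange plane [0.036  0.0016 0.1106] ring z 0.1057
```

View pics/w3.png

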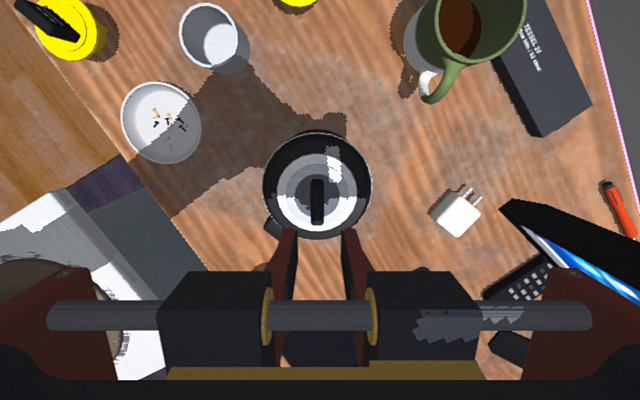

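The view shows the burr seated level in the grinder (320,200), the hand open and clear, and the mug and tray untouched. I check the heights with the handle top (should be 145 mm).

Run:
```python
from h import *
for n in ('wrist','top','scene'):
    d,f,W=cam(n);P=pts(d,f,W);H=P[...,2];g=np.linalg.norm(P[...,:2]-[.4812,.004],axis=-1)*1000
    m=(g<22)&(H>.138)&(H<.155)
    def st(m): return (int(m.sum()),np.percentile(H[m],[10,50,90]).round(4)) if m.any() else 0
    q=cv2.minAreaRect((P[...,:2][m]*1000).astype(np.float32)) if m.sum()>5 else 0
    print(n,'handle',st(m),q,'flange',st((g<28)&(g>8)&(H>.1)&(H<.118)),'ring',st((g>34)&(g<38)&(H>.1)&(H<.118)),'yellow/empty cup rim',st((np.abs(np.linalg.norm(P[...,:2]-[.461,.187],axis=-1)-.0275)<.0015)&(H>.055)&(H<.07)))
s=r.sense();print(s['t'],s['ee_pos'])
```

```text
wrist handle (566, array([0.1436, 0.1453, 0.1463])) ((481.5345153808594, 4.061969757080078), (35.536903381347656, 11.296476364135742), 60.7215461730957) flange (1937, array([0.1101, 0.1119, 0.1133])) ring (909, array([0.1049, 0.1057, 0.1066])) yellow/empty cup rim (640, array([0.0583, 0.0622, 0.0635]))
top handle 0 0 flange (34, array([0.107 , 0.1101, 0.1122])) ring (42, array([0.103 , 0.1054, 0.1076])) yellow/empty cup rim (79, array([0.0603, 0.0622, 0.0646]))
scene handle (91, array([0.1395, 0.1432, 0.1452])) ((479.9051818847656, 8.298693656921387), (34.781044006347656, 14.010320663452148), 58.285552978515625) flange (206, array([0.1094, 0.1112, 0.1147])) ring (82, array([0.1036, 0.1048, 0.1062])) yellow/empty cup rim (106, array([0.056 , 0.0604, 0.0621]))
15.975 [0.48087561 0.00294772 0.22739161]
```

Handle top is at 145 mm, 40 mm above the ring, so the burr is home.

```bash
python3 -c "
from cell import r
print(r.sign_off())"
```

```text
the job is handed in; nothing more can be done
None
```

The burr is back in the grinder and the job is handed in (no verdict came back). Its key was lined up with the slot beforehand, so it dropped in without turning on the coupling, and it was released level. The handle top measured 145 mm, as it should be when fully home. The arm's peak contact force was about 13 N, and the mug and tray were not touched.

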